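# Seat the plate and latch the magnet slide of a plate separator

## Task

Using fingertips only, push the white well plate along the deck of the magnetic separator until it is fully home against the two back stops. Then push the blue tab of the sprung magnet slide in, a few millimetres past the point where its stop pin drops behind the hook, and let go, so that the slide springs back and stays latched on the pin at mid stroke with the plate still home. Grasp or lift nothing, leave the pin's black knob alone, and leave the bottle, the petri dish and the tape roll where they stand.

Things in the scene. Friction and masses are not known exactly. Their poses are not given: they have to be found in the camera images.
- separator: Magnetic plate separator, a fixed low bench fixture: aluminium base 140 x 198 mm, dark side walls. Origin on the table under the plate's home; x points away from the robot (the way the plate is pushed home), y left (the way the slide is pushed), z up; turned by up to 0.35 rad. Deck 44 mm above the table: two side walls (|y| 56 to 82 mm) and a rear bar, open between them; front open.
- plate_home (a point): Fixed point on the separator, axes as the separator's: where the plate's centre (half-way up) lies when the plate is home, 59 mm above the table. The two back stops, 13 mm high, meet the plate's far edge 43 mm beyond this point in +x; two side guides, 11 mm high, inner faces at y = +-67 mm, flared in front, lead the plate.
- plate_mid (a point): Centre (half-way up) of the loose white 96-well plate, 86 mm (its x) by 128 mm (its y) by 30 mm high, about 0.12 kg, lying on the deck, top 74 mm above the table. At the start it is 14 to 30 mm short of home in the separator's -x direction, its axes within 0.02 rad of the separator's. It slides on the deck when pushed.
- push_face (a point): Centre of the outer (right-hand, -y) face of the blue push tab, 62 mm above the table; moves with the slide; axes as the separator's. The tab is an upright plate 46 mm wide (x), 8 mm thick (y), from 11 to 81 mm above the table, at the right of the separator. Push it along the separator's +y. Nothing stands within 70 mm to the right of it.
- magnet_slide (a joint): Travel of the sprung slide in m: 0 = out (start), about 0.0315 = latched on the pin at mid stroke, 0.046 = hard end stop. Its spring: 5 N at 0, 11 N at the end; the pin adds a few N. The slide's hook lifts the pin, which drops behind it at 0.031 to 0.032; push on to 0.035 or more, let go, and the slide springs back to the pin and stays. Let go too soon and it returns to 0.
- stop_pin (a joint): Lift of the spring-loaded stop pin in m: 0 = down (as at the start and when latched), about 0.009 while it rides over the hook. Its round black knob stands on a bracket at the left of the separator. It works by itself and need not be touched.
- pin_knob (a point): Top of the black knob of the stop pin, 25 mm across, 74 mm above the table when down, 96 mm to the left (y) of the separator's origin.
- blue_cap_bottle: Bystander: white bottle with a blue cap, 62 mm in diameter, 125 mm high, behind and to the right of the separator. Origin at the centre of its underside.
- petri: Bystander: flat round petri dish, 89 mm across, 15 mm high, to the left of the separator. Origin at the centre of its underside.
- tape: Bystander: roll of beige tape lying flat, 100 mm across, 25 mm high, behind the separator. Origin at the centre of its underside.
Things that resemble listed ones, but are neither listed nor needed, are in the scene too. Leave any turquoise look-alike of the part that bears plate_mid alone.

How it is judged (in metres and radians):
On the way, in this order (a step that is already met when the one before it is completed fails the run):
1. the plate is home against the back stops while the slide is still out (x of plate_mid in the frame of separator above -0.002 m and angle between the x axis of plate_mid and the x axis of separator, either way round below 0.035 rad and value of joint magnet_slide below 0.006 m), for 0.2 s.
2. the slide has been pushed past the pin (2 mm beyond the latched position) and the pin has dropped (value of joint magnet_slide above 0.0335 m and value of joint stop_pin below 0.003 m), for 0.05 s.
At the end, for the whole second after the job is handed in: The slide rests latched on the dropped stop pin (travel 29 to 35 mm, pin less than 3 mm up), and the plate lies flat on the deck with its centre less than about 4 mm short of home and square within 0.035 rad (value of joint magnet_slide between 0.029 and 0.035 m and value of joint stop_pin below 0.003 m and x of plate_mid in the frame of separator above -0.0025 m and angle between the x axis of plate_mid and the x axis of separator, either way round below 0.035 rad and z of plate_mid in the frame of separator below 0.063 m); the robot touches nothing.
It fails at once if the plate is lifted or tipped (z of plate_mid in the frame of separator above 0.067 m or angle between plate_mid's own z axis and vertical above 0.12 rad).
It fails at once if the bottle is moved or lifted (distance of blue_cap_bottle from where it was at the start of the episode above 0.015 m).
It fails at once if the petri dish is moved or lifted (distance of petri from where it was at the start of the episode above 0.015 m).
It fails at once if the tape roll is moved or lifted (distance of tape from where it was at the start of the episode above 0.015 m).
It fails at once if the stop pin is pulled up by its knob (value of joint stop_pin above 0.0125 m).
It also fails if it takes over 58 s, if anything falls off the work surface, if the arm or the gripper's body presses on something with over 40 N, if the wrist force passes 120 N, or if a joint passes its speed limit or range.

## Robot

A 7-joint arm with a two-finger parallel gripper is mounted at the origin on a cart in front of the work surface, level with it; the furniture and walls round the work are solid. World frame = base frame: x ahead of the robot, y to its left, z up, the work surface at z = 0. Lengths are in m, angles in degrees, forces in N, time in s.
With the tool pointing down it reaches from about 0.425 to 0.875 m from the base axis. Payload 4.7 kg.
Tool frame: the origin (TCP) lies at the very end of the fingers, on their centre line; the grasp point (between the pads) lies 19 mm behind it; z points along the fingers, y is the direction in which the jaws open and shut (so a half turn about z gives the same grasp; the last joint's range is limited). The gripper opens to 87 mm and grips with 3 to 60 N. Pads are 19 mm wide; open, the fingers measure 117 mm over their backs; the gripper's body (75 mm by 190 mm) begins 51 mm behind the grasp point.
Start: joints at [0.808, 18.392, -4.016, 83.108, 1.295, 78.541, -3.26], TCP at [0.65, -0, 0.223] pointing down, gripper open.
Joint ranges: [-163.93, 163.93], [-17.29, 119.83], [-79.2, 71.16], [3.27, 140.29], [-89.18, 269.18], [5.43, 117.66], [-154.24, 154.24]. Speed limits (degrees/s): [147.25, 147.25, 180, 180, 180, 180, 180].

## Interface

Orientations are given as [roll, pitch, yaw] about the fixed x, y, z axes, in that order (R = Rz(yaw) Ry(pitch) Rx(roll)).
In Python, from cell import sensors, imaging, ticket gives the robot as it stands.
- The arm moves only by the tool carry_out, never from a script. Its argument "plan" is a list of rows, each an object of numbers: "fingers": the closure, from -1 (fully open) to 1 (shut); "dx", "dy", "dz": the shift along the tool's x, y, z normalised to -1 to 1, where 1 is 0.03 m; "rx", "ry", "rz": the turn, a rotation vector about the tool's x, y, z normalised to -1 to 1, where 1 is 10 degrees. A call has 1 to 12 rows; each row shifts and turns the commanded pose from where the row before left it, along the tool's axes as they then stand; what a row does not reach is not made up. A row lasts 1/8 s, in which the tool goes at most 62.5 mm and 10.7 degrees, less where a joint would pass 70% of its speed; a pose out of reach is approached as far as the arm can. A call with a number of a shift or a turn outside -1 to 1 is refused whole. A call with a gripper value outside its range is refused whole. The fingers move at their own pace and stop on an object; "force" is the grip in N (left out, the last holds). Time passes only in rows, so rows that do not move let the fingers close. It gives the time, the measured TCP pose, the force and the opening at its end, in the units of the state.
- sensors.get_obs(): the state, without advancing time (a new reading comes with each control period).
- imaging.read_camera(name): name is "scene" or "side" or "wrist"; returns a dict with "color" (420x560x3 uint8, red, green, blue), "mtx" (3x3 intrinsics, pixels), "extrinsics" (4x4, takes a point from world to camera coordinates); the wrist camera has in their place "tool_from_camera" (4x4, takes a point from camera to tool coordinates, whose origin is the TCP and whose axes are the flange's). Camera axes: x right, y down, z forward; pixel columns grow to the right and rows downward; lengths in m; the calibration is good to about 2 mm. A picture is of the moment at which its call begins: read the wrist's pose just before it. There is no depth.
- ticket.sign_off(): hands the job in, once; it reports no verdict.
The state is a dict: "time_s": time; "qpos": joint angles; "joint_velocities": joint speeds; "effort": joint torques, N m; "tool_pos": TCP position; "tool_rot": TCP orientation; "force": force on the tool from outside, world axes, zero at the start; "wrist_torque": the same for the moment, N m; "grip_width": finger opening in m.
Only numpy, scipy, OpenCV 4.12 (cv2) and the standard library are available. Lean on these libraries where they do the work, as an engineer would, in place of code of your own. Each camera call takes 0.05 s, during which the arm holds its last target.

## Working session

There is one attempt and no reset: what is moved stays moved. The work goes in short steps, Python scripts to look and compute and a tool call to move; the robot and the scene stay as the last step left them, time stands still between calls to the robot, and variables do not carry over. Pictures are saved under pics/ and viewed, and the job is handed in when it is done.

Besides the shell and the picture viewer there is one more tool, called as a command line: name --argument value ..., lists and objects as JSON in quotes. carry_out: Moves the arm, as the interface text tells. Scaled input: -1 to 1 covers 0.03 m each way for a shift and 10 degrees each way for a turn. Its arguments: {"type":"object","properties":{"plan":{"type":"array"},"force":{"type":"number"}},"required":["plan"]}

```bash
ls; mkdir -p pics; python3 - <<'E'
from cell import sensors, imaging
import cv2,numpy as np
o=sensors.get_obs();print(o)
for n in ["scene","side","wrist"]:
    c=imaging.read_camera(n);cv2.imwrite(f"pics/{n}0.png",c["color"][:,:,::-1])
    print(n,c["mtx"].round(1).tolist(),np.round(c.get("extrinsics",c.get("tool_from_camera")),4).tolist())
E
```

```text
pics
{'time_s': 0.0, 'qpos': array([ 0.80793469, 18.43808378, -4.01363834, 83.17316137,  1.29453038,
       78.54143391, -3.25911278]), 'joint_velocities': array([ 0.08189142,  0.12889529,  0.06536645,  0.00430473,  0.01379913,
        0.12268373, -0.00537605]), 'effort': array([-2.58547143e-04, -4.91284704e+01, -4.03903294e-01, -3.12526345e+01,
       -6.40594075e-02,  4.37659642e-02,  1.61017233e-04]), 'tool_pos': array([ 6.49456358e-01, -6.94167589e-05,  2.21487569e-01]), 'tool_rot': array([-1.79892528e+02,  5.86047917e-03,  9.00007788e+01]), 'force': array([ 0.14878705, -1.45038705, -0.56853959]), 'wrist_torque': array([-0.02360161, -0.01077577, -0.01121563]), 'grip_width': 0.08701701634627687}
scene [[492.5, 0.0, 276.3], [0.0, 492.5, 207.0], [0.0, 0.0, 1.0]] [[0.7709, -0.6367, -0.0198, -0.507], [-0.3148, -0.3537, -0.8808, 0.2645], [0.5538, 0.6852, -0.4731, 0.7912], [0.0, 0.0, 0.0, 1.0]]
side [[400.6, 0.0, 275.0], [0.0, 400.6, 212.6], [0.0, 0.0, 1.0]] [[0.904, -0.4274, -0.0027, -0.5413], [-0.2416, -0.5057, -0.8282, 0.2046], [0.3526, 0.7494, -0.5604, 0.6662], [0.0, 0.0, 0.0, 1.0]]
wrist [[329.5, 0.0, 277.7], [0.0, 329.5, 209.0], [0.0, 0.0, 1.0]] [[0.0, -0.9668, -0.2557, 0.07], [1.0, -0.0001, 0.0005, -0.0002], [-0.0005, -0.2557, 0.9668, -0.1629], [0.0, 0.0, 0.0, 1.0]]
```

View pics/scene0.png

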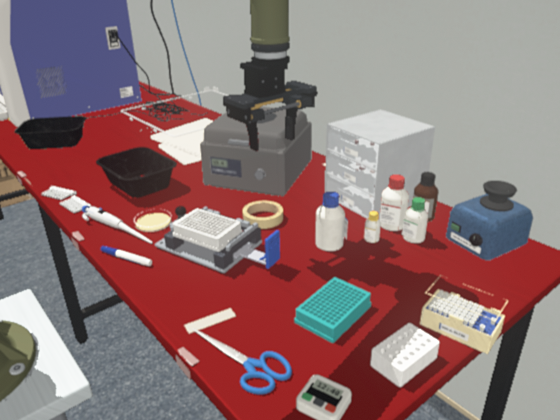

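View pics/side0.png

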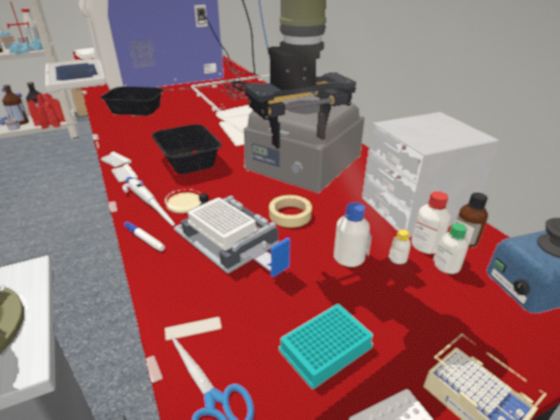

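View pics/wrist0.png

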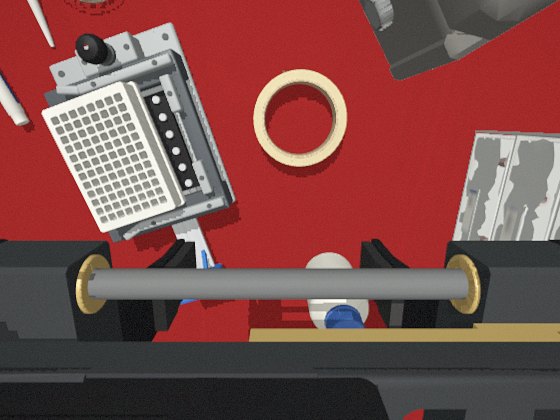

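Wrist view: plate at (115,155), knob (93,48), tape (300,117), bottle (335,290), tab partly hidden near (205,265). The scene view shows the tab at (272,248), and the turquoise look-alike at (333,308) is to be left alone. I'll measure from these.

```bash
cat > h.py <<'E'
import numpy as np,cv2
from scipy.spatial.transform import Rotation as R
from cell import sensors, imaging
def grab(n):
    o=sensors.get_obs()
    c=imaging.read_camera(n)
    if n=="wrist":
        T=np.eye(4);T[:3,:3]=R.from_euler('xyz',o['tool_rot'],degrees=True).as_matrix();T[:3,3]=o['tool_pos']
        W=T@c["tool_from_camera"]
    else: W=np.linalg.inv(c["extrinsics"])
    return c["color"],c["mtx"],W
def ray(K,W,p,z):
    d=W[:3,:3]@np.linalg.solve(K,[p[0],p[1],1.]); o=W[:3,3]
    return o+d*(z-o[2])/d[2]
def proj(K,W,P):
    q=np.linalg.inv(W)@np.append(P,1); q=K@q[:3]; return q[:2]/q[2]
E
python3 - <<'E'
from h import *
for n,(x0,y0,x1,y1),s in [("wrist",(20,0,270,310),2.4),("scene",(140,190,360,290),3.5),("side",(160,170,380,290),3.5)]:
    im,K,W=grab(n)
    c=im[y0:y1,x0:x1];cv2.imwrite(f"pics/{n}_crop1.png",cv2.resize(c,None,fx=s if n!="wrist" else 1.9,fy=s if n!="wrist" else 1.9,interpolation=cv2.INTER_CUBIC)[:,:,::-1])
    if n!="wrist":
        h=cv2.cvtColor(im,cv2.COLOR_RGB2HSV);m=cv2.inRange(h,(105,120,80),(125,255,255))
        N,l,st,ce=cv2.connectedComponentsWithStats(m)
        for i in range(1,N):
            if st[i,4]>60:
                cnt=cv2.findContours((l==i).astype(np.uint8),0,1)[0][0]
                print(n,st[i],cv2.approxPolyDP(cnt,2,True).reshape(-1,2).tolist())
    print(n,"cam pos",W[:3,3])
E
```

```text
wrist cam pos [0.6495911  0.06992559 0.38467348]
scene [323 193  15  14 170] [[324, 195], [323, 204], [325, 201], [328, 206], [337, 204], [336, 193]]
scene [261 231  18  37 392] [[278, 231], [266, 239], [266, 254], [261, 258], [266, 258], [267, 267], [278, 257]]
scene [101 247  15   8  69] [[101, 248], [113, 254], [115, 250]]
scene [480 318  15  16  87] [[482, 318], [480, 322], [486, 324], [485, 331], [490, 333], [494, 326]]
scene [241 352  50  42 870] [[287, 362], [273, 352], [262, 354], [259, 360], [249, 358], [244, 363], [248, 372], [241, 378], [242, 386], [256, 393], [269, 391], [274, 385], [273, 377], [285, 379], [289, 376], [290, 368]]
scene cam pos [ 0.03589411 -0.77139368  0.59725556]
side [347 204  16  17 237] [[350, 204], [347, 217], [353, 220], [360, 219], [362, 206]]
side [270 239  19  37 501] [[288, 239], [271, 248], [272, 275], [288, 264]]
side cam pos [ 0.30384425 -0.62718684  0.54135735]
```

View pics/wrist_crop1.png

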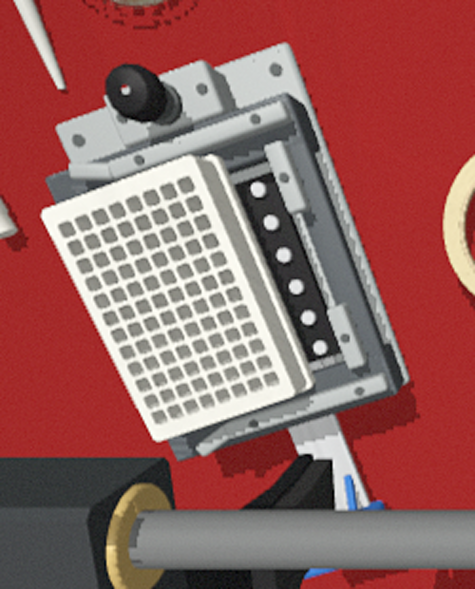

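View pics/side_crop1.png

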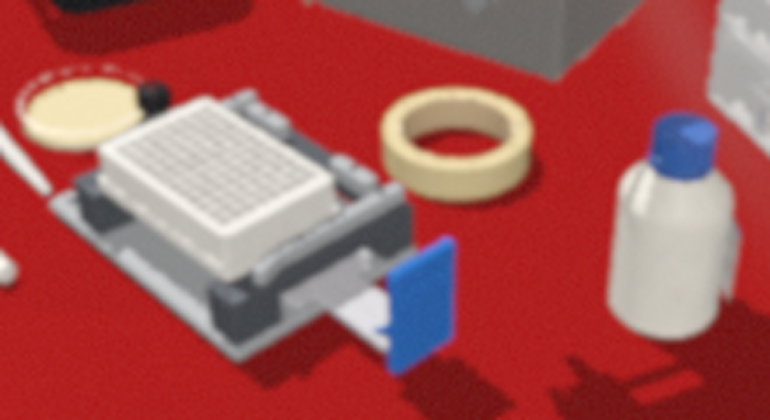

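```bash
python3 - <<'E'
from h import *
im,K,W=grab("wrist")
h=cv2.cvtColor(im,cv2.COLOR_RGB2HSV)
P={}
for n,p,z in [("front-left",(42.1,113.5),.074),("back-left",(125.5,82),.074),("front-right",(101.6,231.6),.074),("backright",(172,212),.074),("knob",(86,47),.074),("tape",(300,117),.025),("bottlecap",(345,320),.125),("base_backleft",(172,23),.01),("base_backright",(234,204),.01),("stopL",(176,105),.057),("stopR",(205,190),.057)]:
    P[n]=ray(K,W,p,z);print(n,P[n].round(4))
y=P["front-left"]-P["front-right"];print("len y",np.linalg.norm(y),np.degrees(np.arctan2(-y[0],y[1])))
x=P["back-left"]-P["front-left"];print("len x",np.linalg.norm(x),np.degrees(np.arctan2(x[1],x[0])))
y=P["back-left"]-P["backright"];print("len y2",np.linalg.norm(y),np.degrees(np.arctan2(-y[0],y[1])))
y=P["base_backleft"]-P["base_backright"];print("base y",np.linalg.norm(y),np.degrees(np.arctan2(-y[0],y[1])))
for n,ps in [("side",[(288.5,238.5,.081),(270.5,248,.081),(271.5,276,.011),(288.5,264.5,.011)]),("scene",[(278.5,230.5,.081),(265.5,238.5,.081),(266.5,268,.011),(278.5,257.5,.011)])]:
    im,K,W=grab(n)
    for p in ps: print(n,ray(K,W,p[:2],p[2]).round(4))
E
```

```text
front-left [0.4359 0.0772 0.074 ]
back-left [0.5147 0.1041 0.074 ]
front-right [ 0.4745 -0.0356  0.074 ]
backright [ 0.5462 -0.0154  0.074 ]
knob [0.484  0.1325 0.074 ]
tape [0.6731 0.0748 0.025 ]
bottlecap [ 0.71   -0.1018  0.125 ]
base_backleft [0.5413 0.1678 0.01  ]
base_backright [ 0.5984 -0.0232  0.01  ]
stopL [0.553  0.0854 0.057 ]
stopR [0.5759 0.0031 0.057 ]
len y 0.11927485222389292 18.85735514080271
len x 0.08327304286657097 18.79190566305772
len y2 0.12353715186154128 14.730994358985882
base y 0.19940000139782388 16.623541288568422
side [ 0.5794 -0.1006  0.081 ]
side [ 0.5373 -0.1115  0.081 ]
side [ 0.539  -0.1108  0.011 ]
side [ 0.5833 -0.0954  0.011 ]
scene [ 0.5792 -0.1045  0.081 ]
scene [ 0.5402 -0.1111  0.081 ]
scene [ 0.5392 -0.1122  0.011 ]
scene [ 0.582  -0.0991  0.011 ]
```

Base yaw is about 16.6° and the tab is at about (0.560,-0.105). I'll retreat in x and turn the jaws so they open along the separator's y.

carry_out --plan '[{"dy": -1}, {"dy": -1}, {"dy": -1}, {"dy": -1}, {"dy": -1}, {"rz": 1}, {"rz": 1}, {"rz": 1}, {"rz": 1}, {"rz": 1}, {"rz": 1}, {"rz": 1}]'

```text
validation failed for argument at $.pl...
```

```bash
python3 - <<'E'
from h import *
o=sensors.get_obs();print(o['time_s'],o['tool_pos'],o['tool_rot'],o['qpos'])
im,K,W=grab("wrist");cv2.imwrite("pics/w2.png",im[:,:,::-1])
E
```

```text
0.45 [ 6.49980045e-01 -3.74586836e-05  2.22514639e-01] [-1.79997489e+02  3.99378893e-03  8.99999803e+01] [ 0.80678124 18.39438053 -4.0146798  83.11254595  1.29561013 78.54075334
 -3.26091889]
```

View pics/w2.png

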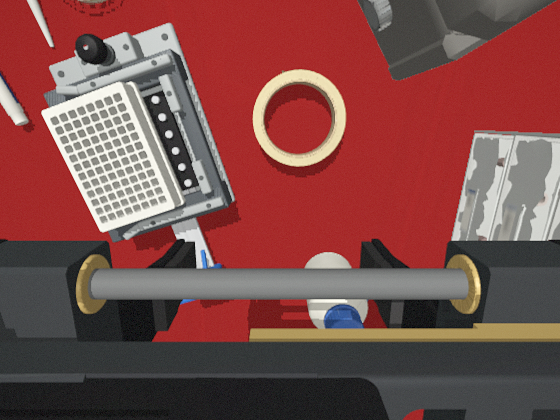

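The call was refused, probably because rows need every key, so I'll send full rows.

carry_out --plan '[{"fingers": -1, "dx": 0, "dy": -1, "dz": 0, "rx": 0, "ry": 0, "rz": 0}, {"fingers": -1, "dx": 0, "dy": -1, "dz": 0, "rx": 0, "ry": 0, "rz": 0}, {"fingers": -1, "dx": 0, "dy": -1, "dz": 0, "rx": 0, "ry": 0, "rz": 0}, {"fingers": -1, "dx": 0, "dy": -1, "dz": 0, "rx": 0, "ry": 0, "rz": 0}, {"fingers": -1, "dx": 0, "dy": -1, "dz": 0, "rx": 0, "ry": 0, "rz": 0}, {"fingers": -1, "dx": 0, "dy": 0, "dz": 0, "rx": 0, "ry": 0, "rz": 1}, {"fingers": -1, "dx": 0, "dy": 0, "dz": 0, "rx": 0, "ry": 0, "rz": 1}, {"fingers": -1, "dx": 0, "dy": 0, "dz": 0, "rx": 0, "ry": 0, "rz": 1}, {"fingers": -1, "dx": 0, "dy": 0, "dz": 0, "rx": 0, "ry": 0, "rz": 1}, {"fingers": -1, "dx": 0, "dy": 0, "dz": 0, "rx": 0, "ry": 0, "rz": 1}, {"fingers": -1, "dx": 0, "dy": 0, "dz": 0, "rx": 0, "ry": 0, "rz": 1}, {"fingers": -1, "dx": 0, "dy": 0, "dz": 0, "rx": 0, "ry": 0, "rz": 1}]'

```text
time_s: 2.0
tool_pos: [0.5001, -0.0, 0.2228]
tool_rot: [180.0, -0.0, 19.7]
force: [-0.2, 1.3, 0.4]
grip_width: 0.0868
```

```bash
python3 - <<'E'
from h import *
o=sensors.get_obs();print(o['time_s'],o['tool_pos'],o['tool_rot'],o['qpos'])
im,K,W=grab("wrist");cv2.imwrite("pics/w3.png",im[:,:,::-1])
E
```

```text
2.0 [ 5.00058250e-01 -5.68356228e-06  2.22766167e-01] [ 1.79987469e+02 -2.42191111e-02  1.96736336e+01] [ 1.54149371e+00  3.68024236e-01 -4.60263375e+00  1.03828779e+02
  3.57102713e-02  7.57775956e+01 -7.33961731e+01]
```

View pics/w3.png

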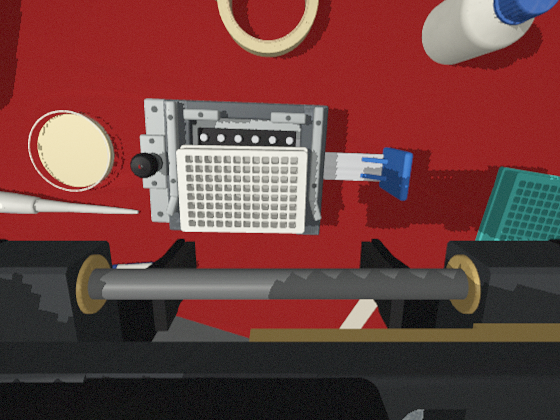

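The wrist now sees everything: plate corners near (177,152)–(306,233), stops near (200,116) and (288,117), tab at (398,173), knob at (145,165), petri at (70,150). Next I'll refine these.

```bash
python3 - <<'E'
from h import *
im,K,W=grab("wrist")
c=im[80:250,130:430];cv2.imwrite("pics/w3c.png",cv2.resize(c,None,fx=2.6,fy=2.6,interpolation=cv2.INTER_CUBIC)[:,:,::-1])
h=cv2.cvtColor(im,cv2.COLOR_RGB2HSV)
m=cv2.inRange(im,(205,200,185),(255,255,255));m[:, :150]=0;m[:,330:]=0;m[240:]=0;m[:140]=0
m=cv2.morphologyEx(m,cv2.MORPH_CLOSE,np.ones((9,9)));m=cv2.morphologyEx(m,cv2.MORPH_OPEN,np.ones((9,9)))
cnt=max(cv2.findContours(m,0,2)[0],key=cv2.contourArea)
r=cv2.minAreaRect(cnt);b=cv2.boxPoints(r);ap=cv2.approxPolyDP(cnt,4,True).reshape(-1,2);print(r,ap.tolist())
q=np.array([ray(K,W,p,.074)[:2] for p in b]);print(q.round(4),np.linalg.norm(q-np.roll(q,1,0),axis=1))
for i in range(4):
    d=q[i]-q[i-1];print(np.degrees(np.arctan2(d[1],d[0])))
m=cv2.inRange(h,(100,120,60),(125,255,255));m[:,430:]=0;m[:140]=0;m[230:]=0
cnt=max(cv2.findContours(m,0,2)[0],key=cv2.contourArea);print("tab",cv2.approxPolyDP(cnt,2,True).reshape(-1,2).tolist())
E
```

```text
((237.0, 189.0), (86.0, 136.0), 90.0) [[169, 150], [170, 178], [178, 179], [171, 204], [180, 206], [181, 230], [303, 231], [305, 148]]
[[ 0.5116  0.1117]
 [ 0.5537 -0.0078]
 [ 0.4746 -0.0375]
 [ 0.4296  0.0904]] [0.08472391 0.12669131 0.08442419 0.13559337]
14.55401866294571
-70.62494942790616
-159.4157818089784
109.38298599631335
tab [[362, 157], [362, 160], [382, 162], [383, 169], [381, 175], [364, 173], [361, 176], [379, 178], [380, 186], [401, 199], [406, 198], [410, 152], [385, 147], [384, 157], [381, 159]]
```

View pics/w3c.png

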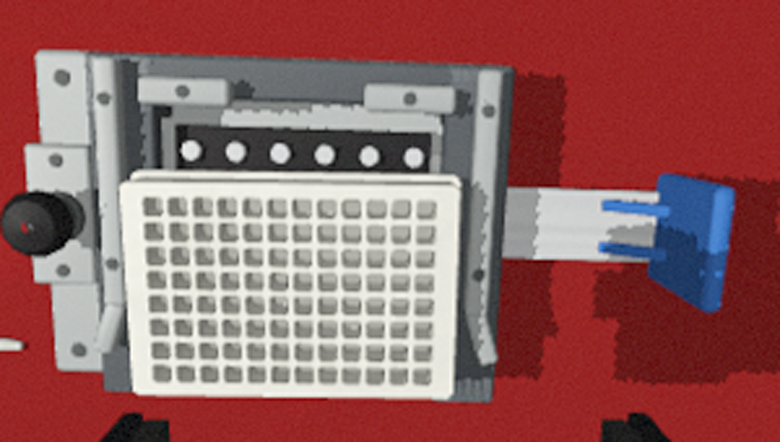

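```bash
python3 - <<'E'
from h import *
im,K,W=grab("wrist")
g=lambda u,v,z:ray(K,W,(130+u/2.6,80+v/2.6),z)
pts=dict(fl=(135,397,.074),fr=(453,401,.074),br=(461,184,.074),bl=(121,182,.074),sl=(140,104,.057),sl2=(229,106,.057),sr=(365,111,.057),sr2=(456,112,.057),tabo_far=(735,187,.081),tabo_near=(720,311,.081),basebl=(38,50,.01),basebr=(512,67,.044))
P={k:g(*v) for k,v in pts.items()}
for k in P: print(k,P[k].round(4))
def ang(a,b): d=P[b]-P[a];return np.linalg.norm(d).round(4),np.degrees(np.arctan2(d[1],d[0])).round(2)
print("front",ang("fr","fl"),"back",ang("br","bl"),"L",ang("fl","bl"),"Rr",ang("fr","br"),"stops",ang("sr2","sl"),ang("sr","sl2"),"tab",ang("tabo_near","tabo_far"))
yaw=np.radians(16.6);X=np.array([np.cos(yaw),np.sin(yaw)]);Y=np.array([-X[1],X[0]])
pc=np.mean([P[k] for k in("fl","fr","br","bl")],0)[:2];print("plate c",pc)
for k in P: print(k,"rel sep axes from plate c",((P[k][:2]-pc)@X).round(4),((P[k][:2]-pc)@Y).round(4))
E
```

```text
fl [0.4324 0.0773 0.074 ]
fr [ 0.4726 -0.0379  0.074 ]
br [ 0.5504 -0.0109  0.074 ]
bl [0.5093 0.1042 0.074 ]
sl [0.5362 0.1096 0.057 ]
sl2 [0.5468 0.0784 0.057 ]
sr [0.5624 0.0304 0.057 ]
sr2 [ 0.5736 -0.0015  0.057 ]
tabo_far [ 0.5827 -0.1011  0.081 ]
tabo_near [ 0.5403 -0.1156  0.081 ]
basebl [0.5385 0.1678 0.01  ]
basebr [ 0.5966 -0.0165  0.044 ]
front (np.float64(0.1221), np.float64(109.23)) back (np.float64(0.1222), np.float64(109.65)) L (np.float64(0.0815), np.float64(19.26)) Rr (np.float64(0.0824), np.float64(19.15)) stops (np.float64(0.1172), np.float64(108.58)) (np.float64(0.0504), np.float64(107.94)) tab (np.float64(0.0448), np.float64(18.97))
plate c [0.491169   0.03316582]
fl rel sep axes from plate c -0.0437 0.0591
fr rel sep axes from plate c -0.0381 -0.0628
br rel sep axes from plate c 0.0442 -0.0592
bl rel sep axes from plate c 0.0377 0.0629
sl rel sep axes from plate c 0.065 0.0604
sl2 rel sep axes from plate c 0.0663 0.0274
sr rel sep axes from plate c 0.0674 -0.023
sr2 rel sep axes from plate c 0.0691 -0.0567
tabo_far rel sep axes from plate c 0.0494 -0.1548
tabo_near rel sep axes from plate c 0.0046 -0.1566
basebl rel sep axes from plate c 0.0838 0.1155
basebr rel sep axes from plate c 0.0869 -0.0777
```

Sep yaw ≈18.6°, plate centre ≈(0.491,0.033), and it lies about 24 mm short of the stops. That fits the stated 14–30 mm. I'll approach in front of the plate.

carry_out --plan '[{"fingers": -1, "dx": 0, "dy": 0, "dz": 0, "rx": 0, "ry": 0, "rz": 0.11}, {"fingers": -1, "dx": -0.73, "dy": -0.38, "dz": 0, "rx": 0, "ry": 0, "rz": 0}, {"fingers": -1, "dx": -0.73, "dy": -0.38, "dz": 0, "rx": 0, "ry": 0, "rz": 0}, {"fingers": -1, "dx": -0.73, "dy": -0.38, "dz": 0, "rx": 0, "ry": 0, "rz": 0}, {"fingers": -1, "dx": 0, "dy": 0, "dz": 1, "rx": 0, "ry": 0, "rz": 0}, {"fingers": -1, "dx": 0, "dy": 0, "dz": 1, "rx": 0, "ry": 0, "rz": 0}, {"fingers": -1, "dx": 0, "dy": 0, "dz": 1, "rx": 0, "ry": 0, "rz": 0}, {"fingers": -1, "dx": 0, "dy": 0, "dz": 0.7, "rx": 0, "ry": 0, "rz": 0}, {"fingers": -1, "dx": 0, "dy": 0, "dz": 0, "rx": 0, "ry": 0, "rz": 0}]'

```text
time_s: 3.28
tool_pos: [0.4254, 0.011, 0.1102]
tool_rot: [-179.9, 0.2, 19.0]
force: [0.7, 0.5, 0.4]
grip_width: 0.0867
```

```bash
python3 - <<'E'
from h import *
o=sensors.get_obs();print(o['time_s'],o['tool_pos'],o['tool_rot'],o['qpos'])
im,K,W=grab("wrist");cv2.imwrite("pics/w4.png",im[:,:,::-1])
E
```

```text
3.275 [0.42538796 0.01098711 0.11024629] [-179.94647055    0.18978512   18.96193813] [  1.02600624  -3.33753641  -5.89174877 120.91035987  -0.39201962
  62.60724583 -75.71241689]
```

View pics/w4.png

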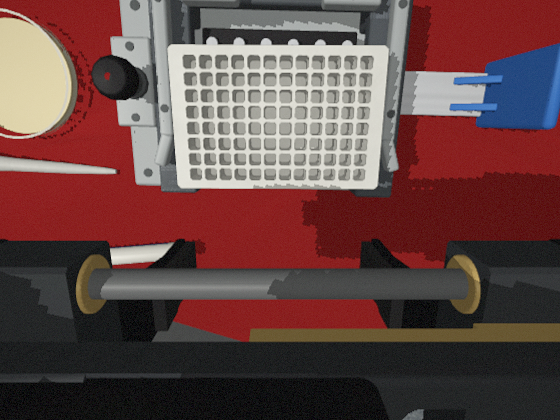

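Alignment is good, with the plate centred between the fingers at column 277. Descending and starting the push.

carry_out --plan '[{"fingers": -1, "dx": 0, "dy": 0, "dz": 1, "rx": 0, "ry": 0, "rz": 0}, {"fingers": -1, "dx": 0, "dy": 0, "dz": 0.87, "rx": 0, "ry": 0, "rz": 0}, {"fingers": -1, "dx": 0, "dy": 0, "dz": 0, "rx": 0, "ry": 0, "rz": 0}, {"fingers": -1, "dx": 0.2, "dy": 0, "dz": 0, "rx": 0, "ry": 0, "rz": 0}, {"fingers": -1, "dx": 0.2, "dy": 0, "dz": 0, "rx": 0, "ry": 0, "rz": 0}, {"fingers": -1, "dx": 0.2, "dy": 0, "dz": 0, "rx": 0, "ry": 0, "rz": 0}, {"fingers": -1, "dx": 0.2, "dy": 0, "dz": 0, "rx": 0, "ry": 0, "rz": 0}, {"fingers": -1, "dx": 0, "dy": 0, "dz": 0, "rx": 0, "ry": 0, "rz": 0}]'

```text
time_s: 4.32
tool_pos: [0.4501, 0.0191, 0.0556]
tool_rot: [180.0, -0.0, 18.9]
force: [0.0, -0.7, 0.5]
grip_width: 0.0869
```

```bash
python3 - <<'E'
from h import *
o=sensors.get_obs();print(o['time_s'],o['tool_pos'],o['tool_rot'],o['force'])
im,K,W=grab("wrist");cv2.imwrite("pics/w5.png",im[:,:,::-1])
E
```

```text
4.325 [0.45012063 0.01909166 0.0555913 ] [ 1.79996797e+02 -3.26098388e-02  1.89219226e+01] [ 0.01000676 -0.69315072  0.5056276 ]
```

View pics/w5.png

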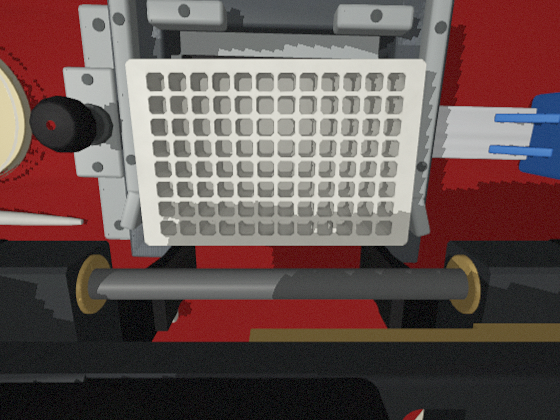

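carry_out --plan '[{"fingers": -1, "dx": 0.12, "dy": 0, "dz": 0, "rx": 0, "ry": 0, "rz": 0}, {"fingers": -1, "dx": 0.12, "dy": 0, "dz": 0, "rx": 0, "ry": 0, "rz": 0}, {"fingers": -1, "dx": 0.1, "dy": 0, "dz": 0, "rx": 0, "ry": 0, "rz": 0}, {"fingers": -1, "dx": 0.07, "dy": 0, "dz": 0, "rx": 0, "ry": 0, "rz": 0}, {"fingers": -1, "dx": 0, "dy": 0, "dz": 0, "rx": 0, "ry": 0, "rz": 0}]'

```text
time_s: 5.0
tool_pos: [0.4614, 0.0229, 0.0555]
tool_rot: [180.0, -0.0, 18.9]
force: [0.5, -0.9, -0.3]
grip_width: 0.0867
```

```bash
python3 - <<'E'
from h import *
o=sensors.get_obs();print(o['time_s'],o['tool_pos'],o['tool_rot'],o['force'])
im,K,W=grab("wrist");cv2.imwrite("pics/w6.png",im[:,:,::-1])
E
```

```text
5.0 [0.46140397 0.02289157 0.05552824] [ 1.79995196e+02 -2.09016421e-02  1.89043606e+01] [ 0.48154349 -0.85366482 -0.32662484]
```

View pics/w6.png

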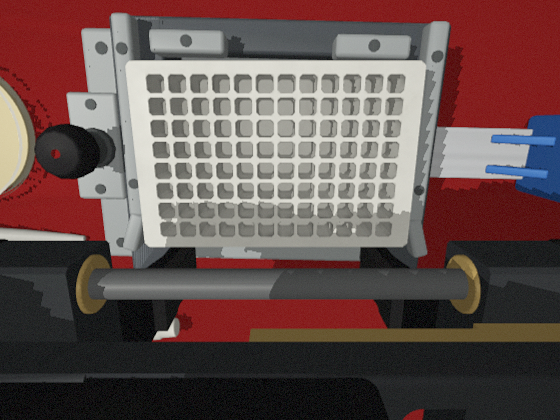

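The plate moves with the fingers and the stops are just ahead (row 55). I'll continue in 1.5 mm steps until the force rises.

carry_out --plan '[{"fingers": -1, "dx": 0.05, "dy": 0, "dz": 0, "rx": 0, "ry": 0, "rz": 0}, {"fingers": -1, "dx": 0.05, "dy": 0, "dz": 0, "rx": 0, "ry": 0, "rz": 0}, {"fingers": -1, "dx": 0, "dy": 0, "dz": 0, "rx": 0, "ry": 0, "rz": 0}]'

```text
time_s: 5.42
tool_pos: [0.4629, 0.0234, 0.0552]
tool_rot: [-180.0, 0.1, 18.9]
force: [-4.8, -1.4, 3.2]
grip_width: 0.087
```

carry_out --plan '[{"fingers": -1, "dx": 0.05, "dy": 0, "dz": 0, "rx": 0, "ry": 0, "rz": 0}, {"fingers": -1, "dx": 0, "dy": 0, "dz": 0, "rx": 0, "ry": 0, "rz": 0}]'

```text
time_s: 5.68
tool_pos: [0.463, 0.0235, 0.055]
tool_rot: [-180.0, 0.3, 18.9]
force: [-7.8, -0.7, 5.8]
grip_width: 0.087
```

carry_out --plan '[{"fingers": -1, "dx": 0.05, "dy": 0, "dz": 0, "rx": 0, "ry": 0, "rz": 0}, {"fingers": -1, "dx": 0, "dy": 0, "dz": 0, "rx": 0, "ry": 0, "rz": 0}]'

```text
time_s: 5.92
tool_pos: [0.4631, 0.0235, 0.0547]
tool_rot: [-179.9, 0.5, 18.8]
force: [-10.8, -3.0, 8.4]
grip_width: 0.0872
```

Stalled at (0.463,0.0235), against a predicted (0.464,0.024), with force rising. That means contact with the stops. Checking by picture.

```bash
python3 - <<'E'
from h import *
o=sensors.get_obs();print(o['time_s'],o['tool_pos'],o['force'],o['wrist_torque'])
im,K,W=grab("wrist");cv2.imwrite("pics/w7.png",cv2.resize(im[10:260,60:460],None,fx=1.9,fy=1.9,interpolation=cv2.INTER_CUBIC)[:,:,::-1])
E
```

```text
5.925 [0.46305748 0.0235307  0.05474308] [-10.77812772  -3.04860693   8.37335456] [-0.74013917  2.30872092 -0.2699749 ]
```

View pics/w7.png

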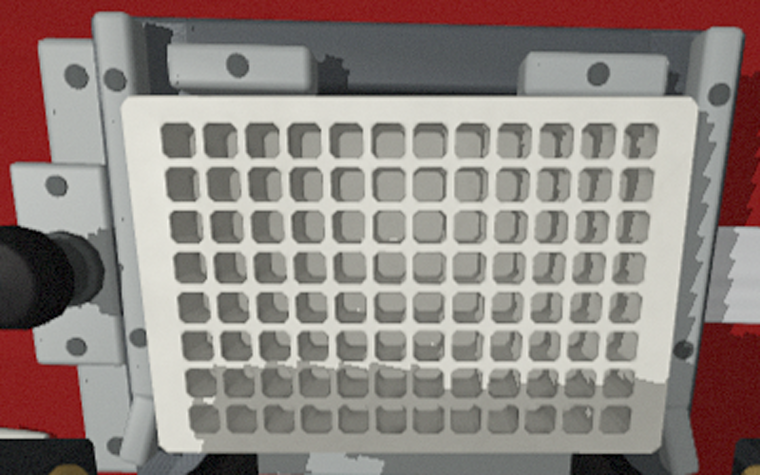

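```bash
python3 - <<'E'
from h import *
im,K,W=grab("wrist")
g=lambda u,v,z:ray(K,W,(60+u/1.9,10+v/1.9),z)[:2]
def a(n,p,q,z,z2=None):
    d=g(*p,z)-g(*q,z);print(n,np.linalg.norm(d).round(4),np.degrees(np.arctan2(d[1],d[0])).round(2))
a("stopscrews",(237,65),(598,73),.057)
a("guide far screws",(115,79),(720,94),.055)
a("guide near screws",(139,337),(683,349),.055)
a("guideL",(115,79),(139,337),.055);a("guideR",(720,94),(683,349),.055)
a("plate back",(123,98),(698,99),.074);a("plate front",(158,452),(660,453),.074)
a("L",(123,98),(158,452),.074);a("R",(698,99),(660,453),.074)
s=(g(237,65,.057)+g(598,73,.057))/2
c=np.mean([g(123,98,.074),g(698,99,.074),g(158,452,.074),g(660,453,.074)],0)
print(s,c,s-c,np.linalg.norm(s-c))
E
```

```text
stopscrews 0.0843 107.65
guide far screws 0.1441 107.51
guide near screws 0.1439 107.56
guideL 0.0624 17.43
guideR 0.0623 17.21
plate back 0.1214 108.73
plate front 0.123 108.75
L 0.0801 17.95
R 0.0801 19.04
[0.55996143 0.05582204] [0.5129489  0.04174199] [0.04701252 0.01408006] 0.04907571028724102
```

Separator yaw is 17.5° but the plate sits at 18.75° (following the tool), so it touches the right stop only. I'll turn the tool by 1.3° and press again to square it.

carry_out --plan '[{"fingers": -1, "dx": -0.1, "dy": 0, "dz": -0.05, "rx": 0, "ry": 0, "rz": 0.14}, {"fingers": -1, "dx": 0, "dy": 0, "dz": 0, "rx": 0, "ry": 0, "rz": 0}, {"fingers": -1, "dx": 0.1, "dy": 0, "dz": 0, "rx": 0, "ry": 0, "rz": 0}, {"fingers": -1, "dx": 0.05, "dy": 0, "dz": 0, "rx": 0, "ry": 0, "rz": 0}, {"fingers": -1, "dx": 0, "dy": 0, "dz": 0, "rx": 0, "ry": 0, "rz": 0}]'

```text
time_s: 6.65
tool_pos: [0.4641, 0.0238, 0.0562]
tool_rot: [-180.0, 0.6, 17.5]
force: [-13.1, -3.9, 9.4]
grip_width: 0.0869
```

```bash
python3 - <<'E'
from h import *
o=sensors.get_obs();print(o['time_s'],o['tool_pos'],o['tool_rot'],o['force'],o['wrist_torque'])
im,K,W=grab("wrist");cv2.imwrite("pics/w8.png",cv2.resize(im[10:260,60:460],None,fx=1.9,fy=1.9,interpolation=cv2.INTER_CUBIC)[:,:,::-1])
E
```

```text
6.65 [0.46411582 0.023843   0.05624448] [-179.9596071     0.55561147   17.51846524] [-13.10854252  -3.92270677   9.36310059] [-0.65169259  2.85274098  0.20458786]
```

View pics/w8.png

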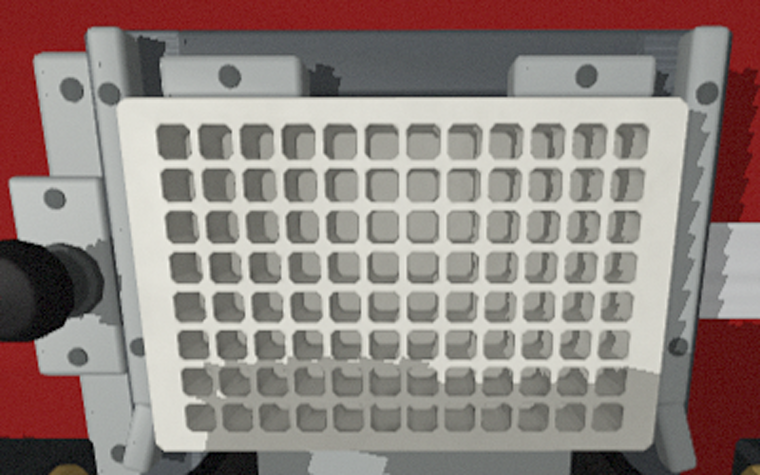

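The plate is now parallel to the stops, the tool advanced a further 1 mm and it is pressing at 13 N. Backing off, lifting, closing the fingers and moving to the right of the tab.

carry_out --plan '[{"fingers": -1, "dx": -0.5, "dy": 0, "dz": 0, "rx": 0, "ry": 0, "rz": 0}, {"fingers": -1, "dx": -0.6, "dy": 0, "dz": 0, "rx": 0, "ry": 0, "rz": 0}, {"fingers": -1, "dx": 0, "dy": 0, "dz": -1, "rx": 0, "ry": 0, "rz": 0}, {"fingers": -1, "dx": 0, "dy": 0, "dz": -1, "rx": 0, "ry": 0, "rz": 0}, {"fingers": -1, "dx": 0, "dy": 0, "dz": -1, "rx": 0, "ry": 0, "rz": 0}, {"fingers": 1, "dx": 0, "dy": 1, "dz": 0, "rx": 0, "ry": 0, "rz": 0}, {"fingers": 1, "dx": 0, "dy": 1, "dz": 0, "rx": 0, "ry": 0, "rz": 0}, {"fingers": 1, "dx": 0, "dy": 1, "dz": 0, "rx": 0, "ry": 0, "rz": 0}, {"fingers": 1, "dx": 0, "dy": 1, "dz": 0, "rx": 0, "ry": 0, "rz": 0}, {"fingers": 1, "dx": 0, "dy": 1, "dz": 0, "rx": 0, "ry": 0, "rz": 0}, {"fingers": 1, "dx": 0, "dy": 1, "dz": 0, "rx": 0, "ry": 0, "rz": 0}, {"fingers": 1, "dx": 0, "dy": 0, "dz": 0, "rx": 0, "ry": 0, "rz": 0}]'

```text
time_s: 8.2
tool_pos: [0.4917, -0.1591, 0.1473]
tool_rot: [179.9, -0.1, 17.3]
force: [-0.3, 0.3, -0.3]
grip_width: 0.0252
```

```bash
python3 - <<'E'
from h import *
o=sensors.get_obs();print(o['time_s'],o['tool_pos'],o['tool_rot'],o['force'],o['qpos'])
c0=np.array([.514,.0418]);y=np.radians(17.5);X=np.array([np.cos(y),np.sin(y)]);Y=np.array([-X[1],X[0]])
d=o['tool_pos'][:2]-c0;print("sep",d@X,d@Y)
for n in ("wrist","side"):
    im,K,W=grab(n);cv2.imwrite(f"pics/{n}9.png",im[:,:,::-1])
E
```

```text
8.2 [ 0.49167471 -0.15906631  0.14725636] [ 1.79890160e+02 -1.08632638e-01  1.72811657e+01] [-0.27097379  0.29914805 -0.32224055] [ 10.44165068   5.0747186    4.75761936 107.83614068  -0.41945257
  66.95647068 -57.37510311]
sep -0.08169367219765965 -0.18485626525837015
```

View pics/wrist9.png

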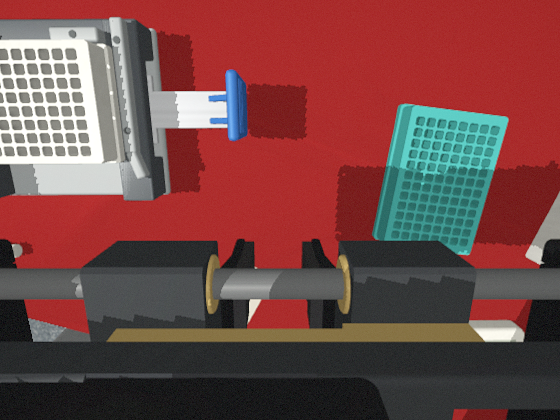

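View pics/side9.png

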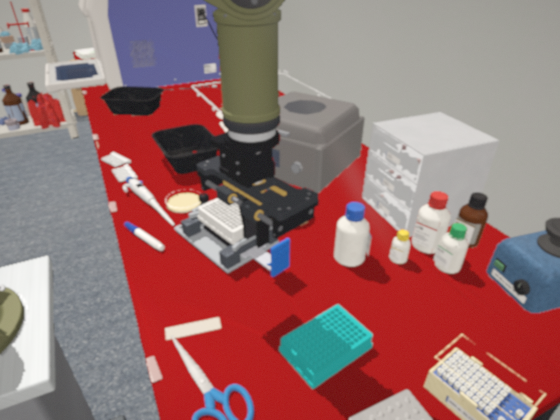

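The tab is upright at (238,105), clear of the turquoise plate (375–508). Remeasuring the face from here.

```bash
python3 - <<'E'
from h import *
im,K,W=grab("wrist")
o=sensors.get_obs();print(o['grip_width'])
cv2.imwrite("pics/w9c.png",cv2.resize(im[50:160,180:280],None,fx=5,fy=5,interpolation=cv2.INTER_CUBIC)[:,:,::-1])
E
```

```text
0.013200710862131542
```

View pics/w9c.png

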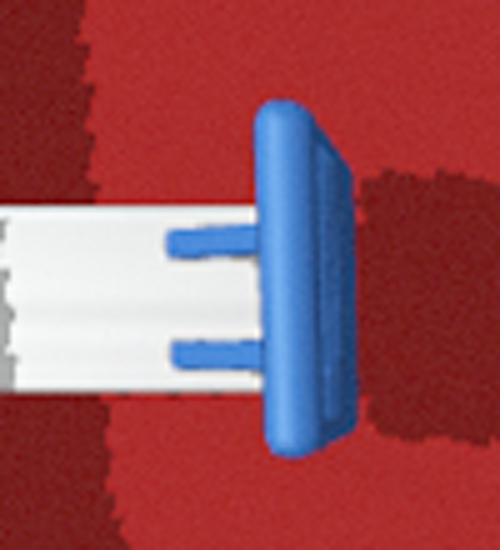

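```bash
python3 - <<'E'
from h import *
im,K,W=grab("wrist")
g=lambda u,v,z:ray(K,W,(180+u/5,50+v/5),z)[:2]
c0=np.array([.514,.0418]);y=np.radians(17.5);X=np.array([np.cos(y),np.sin(y)]);Y=np.array([-X[1],X[0]])
for n,p in dict(far=(310,103,.081),near=(322,455,.081),infar=(255,103,.081),lowfar=(353,170,.011),lownear=(357,435,.011)).items():
    q=g(*p);print(n,q.round(4),((q-c0)@X).round(4),((q-c0)@Y).round(4))
o=sensors.get_obs();d=o['tool_pos'][:2]-c0;print(d@X,d@Y,o['tool_pos'],o['tool_rot'])
E
```

```text
far [ 0.5811 -0.1024] 0.0206 -0.1577
near [ 0.5386 -0.1163] -0.024 -0.1582
infar [ 0.579  -0.0957] 0.0206 -0.1506
lowfar [ 0.5803 -0.1026] 0.0198 -0.1577
lownear [ 0.5381 -0.1157] -0.0244 -0.1575
-0.0810859828199783 -0.18103674046762022 [ 0.49110572 -0.15524083  0.14704314] [-1.79990053e+02 -4.76340213e-02  1.75948286e+01]
```

Face at y_sep −0.158, x_sep ≈ −0.002, on axis as expected. Moving beside it and down.

carry_out --plan '[{"fingers": 1, "dx": 0.9, "dy": 0.3, "dz": 0, "rx": 0, "ry": 0, "rz": 0}, {"fingers": 1, "dx": 0.9, "dy": 0.3, "dz": 0, "rx": 0, "ry": 0, "rz": 0}, {"fingers": 1, "dx": 0.85, "dy": 0.2, "dz": 0, "rx": 0, "ry": 0, "rz": 0}, {"fingers": 1, "dx": 0, "dy": 0, "dz": 1, "rx": 0, "ry": 0, "rz": 0}, {"fingers": 1, "dx": 0, "dy": 0, "dz": 1, "rx": 0, "ry": 0, "rz": 0}, {"fingers": 1, "dx": 0, "dy": 0, "dz": 1, "rx": 0, "ry": 0, "rz": 0}, {"fingers": 1, "dx": 0, "dy": 0, "dz": 0, "rx": 0, "ry": 0, "rz": 0}]'

```text
time_s: 9.28
tool_pos: [0.5719, -0.1537, 0.0546]
tool_rot: [-179.8, 0.2, 17.6]
force: [0.4, 0.7, 0.9]
grip_width: 0.0002
```

```bash
cat > st.py <<'E'
from h import *
import sys
c0=np.array([.514,.0418]);y=np.radians(17.5);X=np.array([np.cos(y),np.sin(y)]);Y=np.array([-X[1],X[0]])
o=sensors.get_obs();d=o['tool_pos'][:2]-c0
print(o['time_s'],"sep",(d@X).round(4),(d@Y).round(4),o['tool_pos'].round(4),o['tool_rot'].round(2),"Fy",(o['force'][:2]@Y).round(2),o['force'].round(1),o['grip_width'])
if len(sys.argv)>1:
    for n in ("wrist","side"):
        im,K,W=grab(n);cv2.imwrite(f"pics/{n}{sys.argv[1]}.png",im[:,:,::-1])
E
python3 st.py 10
```

```text
9.275 sep -0.0036 -0.2038 [ 0.5719 -0.1537  0.0546] [-179.83    0.25   17.59] Fy 0.52 [0.4 0.7 0.9] 0.00017920910210759918
```

View pics/wrist10.png

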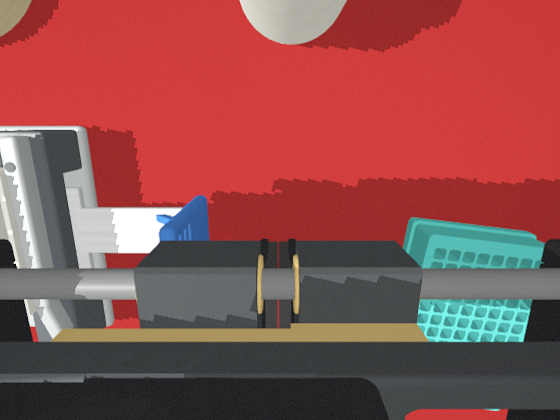

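View pics/side10.png

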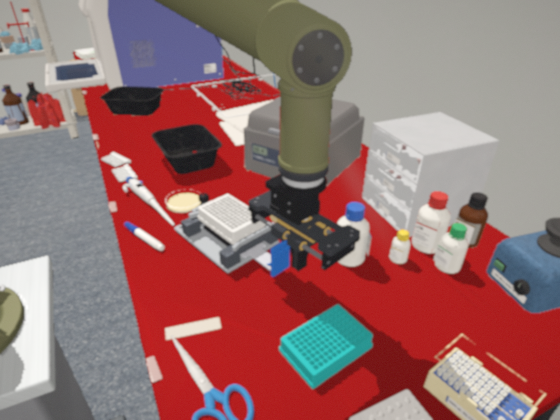

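All clear. Approaching the tab until contact.

carry_out --plan '[{"fingers": 1, "dx": 0, "dy": -0.5, "dz": 0, "rx": 0, "ry": 0, "rz": 0}, {"fingers": 1, "dx": 0, "dy": -0.3, "dz": 0, "rx": 0, "ry": 0, "rz": 0}, {"fingers": 1, "dx": 0, "dy": -0.2, "dz": 0, "rx": 0, "ry": 0, "rz": 0}, {"fingers": 1, "dx": 0, "dy": -0.1, "dz": 0, "rx": 0, "ry": 0, "rz": 0}, {"fingers": 1, "dx": 0, "dy": 0, "dz": 0, "rx": 0, "ry": 0, "rz": 0}]'

```text
time_s: 10.0
tool_pos: [0.564, -0.1239, 0.0571]
tool_rot: [180.0, -0.0, 17.5]
force: [0.3, -0.1, 0.7]
grip_width: 0.0003
```

```bash
python3 st.py 11
```

```text
10.0 sep -0.0021 -0.1731 [ 0.564  -0.1239  0.0571] [ 1.7999e+02 -1.0000e-02  1.7510e+01] Fy -0.23 [ 0.3 -0.1  0.7] 0.00029262322411876044
```

View pics/wrist11.png

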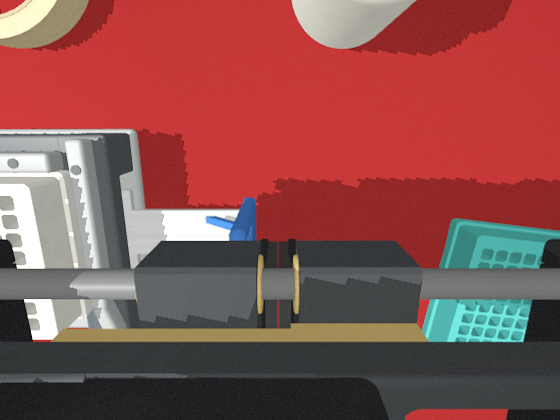

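carry_out --plan '[{"fingers": 1, "dx": 0, "dy": -0.07, "dz": 0, "rx": 0, "ry": 0, "rz": 0}, {"fingers": 1, "dx": 0, "dy": -0.07, "dz": 0, "rx": 0, "ry": 0, "rz": 0}, {"fingers": 1, "dx": 0, "dy": 0, "dz": 0, "rx": 0, "ry": 0, "rz": 0}]'

```text
time_s: 10.48
tool_pos: [0.5627, -0.1199, 0.0569]
tool_rot: [180.0, 0.0, 17.5]
force: [-0.4, -0.2, -0.3]
grip_width: 0.0006
```

carry_out --plan '[{"fingers": 1, "dx": 0, "dy": -0.07, "dz": 0, "rx": 0, "ry": 0, "rz": 0}, {"fingers": 1, "dx": 0, "dy": -0.07, "dz": 0, "rx": 0, "ry": 0, "rz": 0}, {"fingers": 1, "dx": 0, "dy": 0, "dz": 0, "rx": 0, "ry": 0, "rz": 0}]'

```text
time_s: 10.85
tool_pos: [0.5621, -0.118, 0.0571]
tool_rot: [179.8, -0.1, 17.4]
force: [1.7, -4.1, -2.9]
grip_width: 0.0001
```

carry_out --plan '[{"fingers": 1, "dx": 0, "dy": -0.07, "dz": 0, "rx": 0, "ry": 0, "rz": 0}, {"fingers": 1, "dx": 0, "dy": -0.07, "dz": 0, "rx": 0, "ry": 0, "rz": 0}, {"fingers": 1, "dx": 0, "dy": 0, "dz": 0, "rx": 0, "ry": 0, "rz": 0}]'

```text
time_s: 11.22
tool_pos: [0.5609, -0.1143, 0.0571]
tool_rot: [179.8, -0.1, 17.4]
force: [3.2, -5.9, -2.9]
grip_width: 0.0005
```

```bash
python3 st.py
```

```text
11.225 sep -0.0022 -0.1629 [ 0.5609 -0.1143  0.0571] [ 1.7981e+02 -6.0000e-02  1.7430e+01] Fy -6.61 [ 3.2 -5.9 -2.9] 0.0005404386833566876
```

Contact at y_sep ≈ −0.167, so the target is about −0.129 (38 mm). Pushing most of the way.

carry_out --plan '[{"fingers": 1, "dx": 0, "dy": -0.1, "dz": 0, "rx": 0, "ry": 0, "rz": 0}, {"fingers": 1, "dx": 0, "dy": -0.1, "dz": 0, "rx": 0, "ry": 0, "rz": 0}, {"fingers": 1, "dx": 0, "dy": -0.1, "dz": 0, "rx": 0, "ry": 0, "rz": 0}, {"fingers": 1, "dx": 0, "dy": -0.1, "dz": 0, "rx": 0, "ry": 0, "rz": 0}, {"fingers": 1, "dx": 0, "dy": -0.1, "dz": 0, "rx": 0, "ry": 0, "rz": 0}, {"fingers": 1, "dx": 0, "dy": -0.1, "dz": 0, "rx": 0, "ry": 0, "rz": 0}, {"fingers": 1, "dx": 0, "dy": -0.1, "dz": 0, "rx": 0, "ry": 0, "rz": 0}, {"fingers": 1, "dx": 0, "dy": -0.1, "dz": 0, "rx": 0, "ry": 0, "rz": 0}, {"fingers": 1, "dx": 0, "dy": 0, "dz": 0, "rx": 0, "ry": 0, "rz": 0}]'

```text
time_s: 12.35
tool_pos: [0.5541, -0.0929, 0.0573]
tool_rot: [179.7, -0.1, 17.4]
force: [3.1, -6.6, -3.4]
grip_width: 0.0008
```

```bash
python3 st.py 12
```

```text
12.35 sep -0.0023 -0.1406 [ 0.5541 -0.0929  0.0573] [ 1.797e+02 -9.000e-02  1.736e+01] Fy -7.19 [ 3.1 -6.6 -3.4] 0.0008089707498909532
```

View pics/wrist12.png

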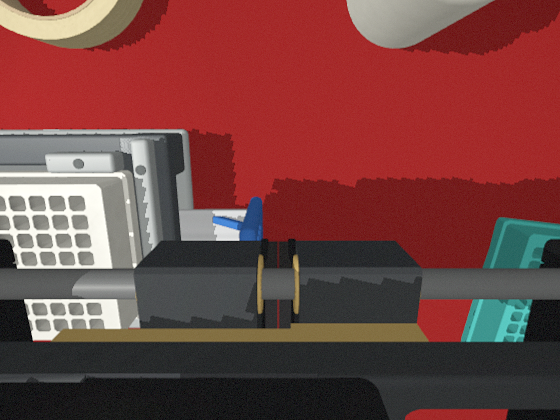

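carry_out --plan '[{"fingers": 1, "dx": 0, "dy": -0.1, "dz": 0, "rx": 0, "ry": 0, "rz": 0}, {"fingers": 1, "dx": 0, "dy": -0.1, "dz": 0, "rx": 0, "ry": 0, "rz": 0}, {"fingers": 1, "dx": 0, "dy": -0.1, "dz": 0, "rx": 0, "ry": 0, "rz": 0}, {"fingers": 1, "dx": 0, "dy": -0.07, "dz": 0, "rx": 0, "ry": 0, "rz": 0}, {"fingers": 1, "dx": 0, "dy": 0, "dz": 0, "rx": 0, "ry": 0, "rz": 0}]'

```text
time_s: 13.08
tool_pos: [0.5509, -0.0828, 0.0573]
tool_rot: [179.7, -0.1, 17.4]
force: [4.0, -7.8, -3.3]
grip_width: 0.0002
```

```bash
python3 st.py 13
```

```text
13.075 sep -0.0023 -0.13 [ 0.5509 -0.0828  0.0573] [ 1.7966e+02 -1.0000e-01  1.7360e+01] Fy -8.65 [ 4.  -7.8 -3.3] 0.0002346822144882875
```

View pics/wrist13.png

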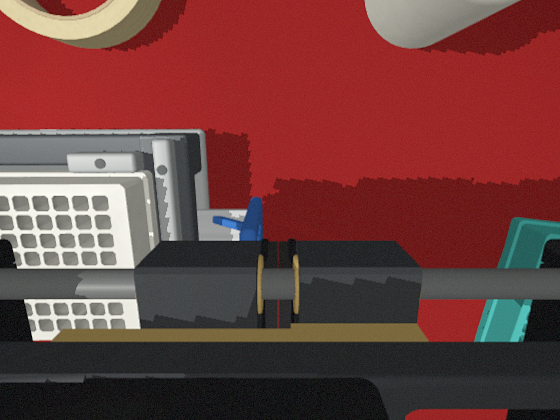

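Travel ≈37 mm. I'll add 3 mm for margin (hard stop is at 46), dwell, then release slowly.

carry_out --plan '[{"fingers": 1, "dx": 0, "dy": -0.1, "dz": 0, "rx": 0, "ry": 0, "rz": 0}, {"fingers": 1, "dx": 0, "dy": 0, "dz": 0, "rx": 0, "ry": 0, "rz": 0}, {"fingers": 1, "dx": 0, "dy": 0, "dz": 0, "rx": 0, "ry": 0, "rz": 0}]'

```text
time_s: 13.55
tool_pos: [0.5501, -0.0803, 0.0573]
tool_rot: [179.6, -0.1, 17.3]
force: [3.6, -9.2, -3.1]
grip_width: 0.0009
```

carry_out --plan '[{"fingers": 1, "dx": 0, "dy": 0.1, "dz": 0, "rx": 0, "ry": 0, "rz": 0}, {"fingers": 1, "dx": 0, "dy": 0.1, "dz": 0, "rx": 0, "ry": 0, "rz": 0}, {"fingers": 1, "dx": 0, "dy": 0.1, "dz": 0, "rx": 0, "ry": 0, "rz": 0}, {"fingers": 1, "dx": 0, "dy": 0.1, "dz": 0, "rx": 0, "ry": 0, "rz": 0}, {"fingers": 1, "dx": 0, "dy": 0.1, "dz": 0, "rx": 0, "ry": 0, "rz": 0}, {"fingers": 1, "dx": 0, "dy": 0, "dz": 0, "rx": 0, "ry": 0, "rz": 0}]'

```text
time_s: 14.3
tool_pos: [0.5532, -0.0899, 0.057]
tool_rot: [180.0, 0.0, 17.5]
force: [0.1, -2.4, -0.6]
grip_width: 0.0005
```

```bash
python3 st.py 14
```

```text
14.3 sep -0.0022 -0.1374 [ 0.5532 -0.0899  0.057 ] [1.800e+02 1.000e-02 1.751e+01] Fy -2.34 [ 0.1 -2.4 -0.6] 0.0005069602783364146
```

View pics/wrist14.png

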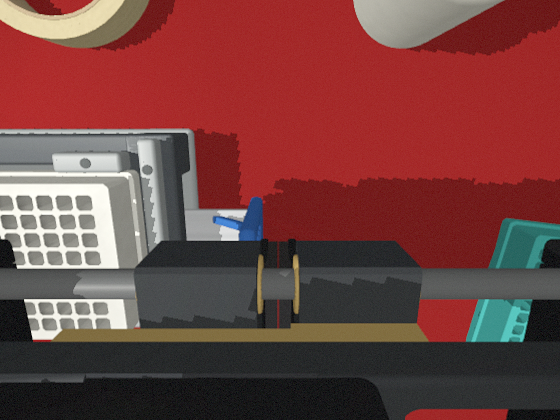

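The force fell off at about 30 mm of travel, so the slide is held by the pin. Retreating further and then lifting clear.

carry_out --plan '[{"fingers": 1, "dx": 0, "dy": 0.2, "dz": 0, "rx": 0, "ry": 0, "rz": 0}, {"fingers": 1, "dx": 0, "dy": 0.6, "dz": 0, "rx": 0, "ry": 0, "rz": 0}, {"fingers": 1, "dx": 0, "dy": 1, "dz": 0, "rx": 0, "ry": 0, "rz": 0}, {"fingers": 1, "dx": 0, "dy": 0, "dz": -1, "rx": 0, "ry": 0, "rz": 0}, {"fingers": 1, "dx": 0, "dy": 0, "dz": -1, "rx": 0, "ry": 0, "rz": 0}, {"fingers": 1, "dx": 0, "dy": 0, "dz": -1, "rx": 0, "ry": 0, "rz": 0}, {"fingers": 1, "dx": -0.8, "dy": 0, "dz": -1, "rx": 0, "ry": 0, "rz": 0}, {"fingers": 1, "dx": -1, "dy": 0, "dz": -1, "rx": 0, "ry": 0, "rz": 0}, {"fingers": 1, "dx": -1, "dy": -0.5, "dz": 0, "rx": 0, "ry": 0, "rz": 0}, {"fingers": 1, "dx": -1, "dy": -1, "dz": 0, "rx": 0, "ry": 0, "rz": 0}, {"fingers": 1, "dx": 0, "dy": -1, "dz": 0, "rx": 0, "ry": 0, "rz": 0}, {"fingers": 1, "dx": 0, "dy": 0, "dz": 0, "rx": 0, "ry": 0, "rz": 0}]'

```text
time_s: 15.9
tool_pos: [0.4381, -0.103, 0.2074]
tool_rot: [-180.0, -0.1, 17.6]
force: [0.1, -0.7, 0.6]
grip_width: 0.0007
```

```bash
python3 st.py 15
```

```text
15.9 sep -0.116 -0.1153 [ 0.4381 -0.103   0.2074] [-1.7999e+02 -7.0000e-02  1.7640e+01] Fy -0.66 [ 0.1 -0.7  0.6] 0.0006754338633191757
```

View pics/wrist15.png

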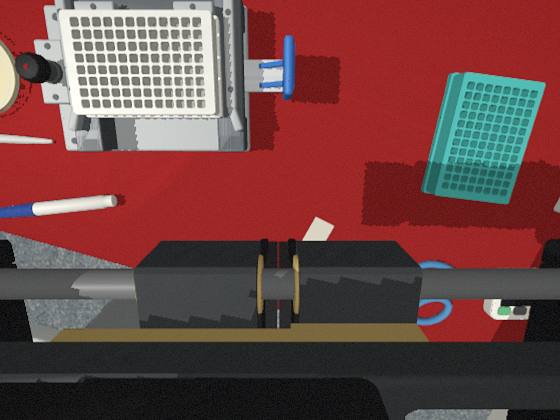

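View pics/side15.png

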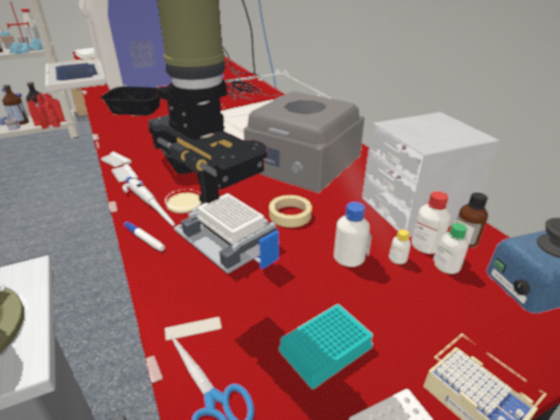

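The tab stays in at (290,67), so it's latched. I'll shift slightly to see the stops and check the plate and knob.

carry_out --plan '[{"fingers": 1, "dx": 0.8, "dy": -1, "dz": -0.5, "rx": 0, "ry": 0, "rz": 0}, {"fingers": 1, "dx": 0.5, "dy": -1, "dz": 0, "rx": 0, "ry": 0, "rz": 0}, {"fingers": 1, "dx": 0, "dy": 0, "dz": 0, "rx": 0, "ry": 0, "rz": 0}]'

```text
time_s: 16.38
tool_pos: [0.4584, -0.0337, 0.222]
tool_rot: [-180.0, -0.0, 17.7]
force: [0.2, -0.2, 1.2]
grip_width: 0.0002
```

```bash
python3 st.py; python3 - <<'E'
from h import *
im,K,W=grab("wrist");cv2.imwrite("pics/w16.png",cv2.resize(im[0:220,60:400],None,fx=2.3,fy=2.3,interpolation=cv2.INTER_CUBIC)[:,:,::-1])
E
```

```text
16.375 sep -0.0757 -0.0553 [ 0.4584 -0.0337  0.222 ] [-1.7998e+02 -2.0000e-02  1.7690e+01] Fy -0.26 [ 0.2 -0.2  1.2] 0.00019282250568271244
```

View pics/w16.png

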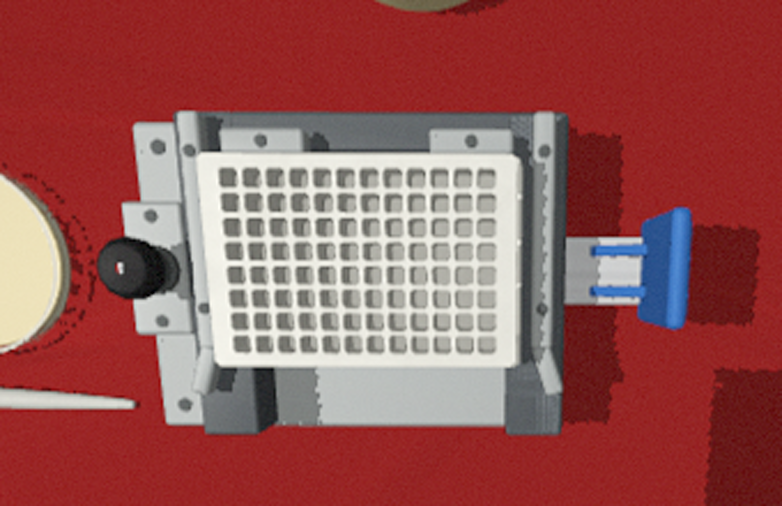

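```bash
python3 - <<'E'
from h import *
im,K,W=grab("wrist")
g=lambda u,v,z:ray(K,W,(60+u/2.3,v/2.3),z)[:2]
y=np.radians(17.5);X=np.array([np.cos(y),np.sin(y)]);Y=np.array([-X[1],X[0]]);c0=np.array([.514,.0418])
q={k:g(*v) for k,v in dict(bl=(198,154,.074),br=(520,155,.074),fl=(216,366,.074),fr=(518,367,.074),stopL=(260,140,.057),stopR=(472,141,.057),tabfar=(691,209,.081),tabnear=(685,329,.081),knob=(118,268,.074)).items()}
for k in q: print(k,q[k].round(4),((q[k]-c0)@X).round(4),((q[k]-c0)@Y).round(4))
def a(p,r):
    d=q[p]-q[r];return np.degrees(np.arctan2(d[1],d[0])).round(2)
print(a("bl","br"),a("fl","fr"),a("stopL","stopR"),a("bl","fl"),a("br","fr"))
E
```

```text
bl [0.5338 0.1095] 0.0392 0.0586
br [ 0.5704 -0.0075] 0.039 -0.0639
fl [0.457  0.0861] -0.041 0.0594
fr [ 0.4938 -0.0314] -0.0413 -0.0637
stopL [0.5469 0.0937] 0.047 0.0396
stopR [0.5721 0.0128] 0.0467 -0.0451
tabfar [ 0.5708 -0.0752] 0.019 -0.1286
tabnear [ 0.5284 -0.0891] -0.0256 -0.1292
knob [0.4831 0.1311] -0.0026 0.0944
107.38 107.37 107.3 16.92 17.34
```

Checks pass: the plate is parallel to the stops within 0.1°, and the screw-to-plate distance is 1 mm shorter than in the skewed state. The tab sits 29 mm in and holds with nothing touching it. Handing in.

```bash
python3 -c "
from cell import ticket;print(ticket.sign_off())"
```

```text
the job is handed in; nothing more can be done
None
```

I pushed the plate home with two open fingertips. My first yaw estimate was about 1.3° off and left it touching only the right stop, so I turned the tool and pressed again. With closed fingertips I then pushed the blue tab in to about 39 mm of travel, let go slowly and retreated clear; the job was handed in at about 16.4 s.

Last checks, from the wrist camera:
- **Plate:** parallel to the back stops within about 0.1° and against them.
- **Slide:** the tab stays about 29–30 mm in with nothing touching it, close to the nominal 31.5 mm given the roughly 2 mm calibration error. I took it as latched because the only other rest position is fully out.
- **Pin:** its drop was not measured directly. The knob looked down, and its camera position agreed with the stated height.
- **Bystanders:** the bottle, petri dish and tape roll looked unmoved in the pictures, but I did not measure them again. The turquoise plate was not touched.

One early move call was refused because its rows left out keys; nothing moved, and no check failed after the plate was squared.

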